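Shift the bead roller into third

TASK

The bead roller is stopped and its gear lever stands somewhere in the left-hand slot of the H-shaped gate (left, right and forward as the robot sees them; forward is towards the motor). With closed or open fingers, push the lever by its knob into third gear: along to neutral, across to the right, then forward until it is fully home in the far right-hand slot, and leave it standing there. Push gently without gripping the knob, keep the lever out of the near right-hand slot (fourth), and leave the glue bottle, the round letter shell and the spare roll as they stand.

Things in the scene. Friction and masses are not known exactly. Their poses are not given: they have to be found in the camera images.
- machine: The bead roller: grey gearbox, cover 206 x 206 mm with its top 112 mm above the bench; motor behind it to x = +280 mm (up to 148 mm high); roll head at y = +165 to +280 mm, its T-bar up to 175 mm high. Origin on the bench under the gate. Axes: x forward (from the operator's side to the motor), y left, z up; yawed on the bench by at most 0.4 rad from the robot's axes.
- gate (a point): Centre of the aluminium H-gate plate (84 mm fore-and-aft, 74 across, 6 thick) on top of the gearbox, at mid-thickness, 130 mm above the bench; axes as the machine. Slots run fore and aft, 14 mm wide, centred at y = +18 mm (left: first gear far, second near) and y = -18 mm (right: third far, fourth near). A 16 mm cross slot at x = 0 (neutral) joins them. It sits on a black turret 100 x 92 mm.
- knob (a point): Centre of the black ball knob, 40 mm diameter, on the gear lever, a 10 mm steel rod through the gate. Lever pivot: 85 mm straight below point gate; the knob's centre is 195 mm from it (upright: 110 mm above point gate). The lever only tilts, it cannot be drawn up. It takes about 2 to 4 N at the knob and stays where it is left.
- gear_shift (a joint): Fore-and-aft tilt of the lever, rad: 0 neutral, + forward (away from operator); end stops -0.286 and +0.286 are the gears fully home. It moves across only while this is within about 0.03 of 0. With a = gear_shift, b = gear_select, the knob's centre from the pivot, in the machine's axes, is 195 mm times (sin a, -cos a sin b, cos a cos b).
- gear_select (a joint): Sideways tilt of the lever in rad: negative is left, positive is right; end stops at -0.231 and +0.231 (both joints' stops give about 0.01 under a firm push). In the left-hand slot it reads -0.23 to -0.18, in the right-hand slot +0.18 to +0.23.
- gear_lever: The gear lever, rod and ball knob together; origin at its pivot, z along the rod towards the knob.
- glue_bottle: Loose white bottle, 40 mm diameter, 115 mm tall, standing on the bench to the right of the machine; origin at the centre of its underside, z up.
- round_shell: Loose pink round letter shell, open upwards, 80 mm diameter, 45 mm tall, on the bench in front of the machine; origin at the centre of its underside, z up.
- spare_roll: Loose steel forming roll, 43 mm diameter, 26 mm tall with a 20 mm bore, standing on the gearbox cover to the left of the gate; origin at the centre of its underside, z up.

How it is judged (in metres and radians):
On the way:
1. the lever is in neutral on the right-hand side of the gate (value of joint gear_select above 0.15 rad and value of joint gear_shift between -0.09 and 0.09 rad).
At the end, for the whole second after the job is handed in: the lever rests in third: tilted forward by more than 0.25 rad (end stop 0.286) in the right-hand slot (gear_select above 0.15) (value of joint gear_shift above 0.25 rad and value of joint gear_select above 0.15 rad and linear speed of gear_lever below 0.01 m/s); the robot touches nothing.
It fails at once if the lever goes into fourth (value of joint gear_select above 0.1 rad and value of joint gear_shift below -0.12 rad).
It fails at once if the lever is gripped or pushed hard (over 38 N in all between fingers and lever) (contact force between the fingers and gear_lever above 38 N).
It fails at once if the glue bottle is moved, lifted or tipped (distance of glue_bottle from where it was at the start of the episode above 0.02 m or angle between glue_bottle's own z axis and vertical above 0.4 rad).
It fails at once if the round shell is moved or lifted (distance of round_shell from where it was at the start of the episode above 0.02 m or angle between round_shell's own z axis and vertical above 0.4 rad).
It fails at once if the spare roll is moved or lifted (distance of spare_roll from where it was at the start of the episode above 0.02 m or angle between spare_roll's own z axis and vertical above 0.4 rad).
It also fails if it takes over 48 s, if anything falls off the work surface, if the arm or the gripper's body presses on something with over 40 N, if the wrist force passes 120 N, or if a joint passes its speed limit or range.

ROBOT

A 6-joint arm with a two-finger parallel gripper is mounted at the origin on the work surface. World frame = base frame: x ahead of the robot, y to its left, z up, the work surface at z = 0. Lengths are in mm, angles in rad, forces in N, time in s.
With the tool pointing down it reaches from about 325 to 875 mm from the base axis. Payload 4.4 kg.
Tool frame: the origin (TCP) lies on the centre line of the jaws, within the pads' length; the fingertips stand ahead of it and the grasp point (between the pads) lies 6 mm ahead of it (ctrl.tcp_to_tips is the z of the fingertips in the tool frame, in mm); z points along the fingers, y is the line along which they close (so a half turn about z gives the same grasp; the last joint's range is limited). The gripper opens to 85 mm and grips with 20 to 120 N. Pads are 22 mm wide; open, the fingers measure 114 mm over their backs; the gripper's body (76 mm by 85 mm) begins 54 mm behind the grasp point. The pads swing forward as they close: fully open they stand 13 mm farther back than shut.
Start: joints at [1.129, 0.207, 1.542, -0, 1.393, -0.15], TCP at [164.873, 550.858, 256.282] pointing down, gripper open.
Joint ranges: [-2.73, 2.73], [-0.86, 2.22], [0.23, 2.46], [-1.11, 4.25], [0.08, 2.63], [-2.82, 2.82]. Speed limits (rad/s): [2.79, 2.79, 3.14, 3.14, 3.14, 3.14].

INTERFACE

Orientations are given as a 3x3 rotation matrix whose columns are the frame's x, y, z axes.
In Python, from plant import ctrl, sensors, optics gives the robot as it stands. Calls block until the motion is done:
- ctrl.move_ptp(position, orientation): joint-space move of the TCP to a pose.
- ctrl.move_l(position, rot=None, vel=150, threshold=None): straight line of the TCP; rot=None keeps the orientation; vel is the mean speed in mm/s. With threshold (N) it stops when the force on the tool has changed by that much, and returns True; else False.
- ctrl.set_joints(angles): joint-space move.
- ctrl.gripper_to(opening, force=None): finger opening in mm; force is the grip in N (None keeps the last); returns when the fingers have stopped.
- ctrl.hold(seconds).
- ctrl.solve_ik(position, orientation): joint angles nearest the present ones, or None.
- sensors.read_state(): the state.
- optics.grab_frame(name): name is "scene" or "side" or "wrist"; returns (picture, depth): 400x640x3 uint8, red, green, blue; 400x640 float32, mm along the optical axis (not along the pixel's ray), 0 where there is no reading.
- optics.camera_params(name): a dict with "mtx" (3x3 intrinsics, pixels), "k1" (the pictures are not rectified: a ray, as slopes to the right and down, at radius r is drawn at 1 + k1 r^2 times it, then the intrinsics apply), "R" (3x3) and "t" (3): a world point X has camera coordinates R X + t; the wrist camera has in their place "T_tool_cam" (4x4, takes a point from camera to tool coordinates, whose origin is the TCP and whose axes are the flange's). Camera axes: x right, y down, z forward; pixel columns grow to the right and rows downward; lengths in mm; the calibration is good to about 2 mm. A picture is of the moment at which its call begins: read the wrist's pose just before it. camera_params takes no time and is no camera call.
A pose or a line that the arm cannot do raises ctrl.MotionError and nothing moves.
- ctrl.finish_job(): hands the job in; it is judged then, once.
The state is a dict: "t": time; "q": joint angles; "qvel": joint speeds; "tau": joint torques, N m; "eef_pos": TCP position; "eef_rot": TCP orientation; "force": force on the tool from outside, world axes, zero at the start; "wrist_torque": the same for the moment, N m; "grip_width": finger opening in mm; "grasp_force": force on a finger pad.
Only numpy, scipy, OpenCV 4.12 (cv2) and the standard library are available. Lean on these libraries where they do the work, as an engineer would, in place of code of your own. Each camera call takes 0.05 s, during which the arm holds its last target. There are 200 camera calls.

## Working session

There is one attempt and no reset: what is moved stays moved. The work goes in short steps, each a Python script; the robot and the scene stay as the last script left them, time stands still between calls to the robot, and variables do not carry over. Pictures are saved under pics/ and viewed, at most 10 in all, crops included, and the job is handed in when it is done.

```bash
mkdir -p pics; ls; python3 - <<'E'
from plant import ctrl,sensors,optics
import cv2,numpy as np
for n in("scene","side"):
    im,d=optics.grab_frame(n); cv2.imwrite(f"pics/{n}0.png",im[:,:,::-1]); np.savez(f"{n}0.npz",im=im,d=d)
    print(n,optics.camera_params(n))
s=sensors.read_state();print(s["t"],s["eef_pos"],s["eef_rot"],ctrl.tcp_to_tips)
E
```

```text
pics
scene {'mtx': array([[375.49602146,   0.        , 309.49159848],
       [  0.        , 375.49602146, 204.37216493],
       [  0.        ,   0.        ,   1.        ]]), 'k1': -0.032580231305589714, 'R': array([[-0.7933574 ,  0.60875445, -0.00143066],
       [ 0.51777429,  0.67354811, -0.52748718],
       [-0.32014655, -0.41922662, -0.84956178]]), 't': array([ 459.18373038, -195.57454536, 1078.02410876])}
side {'mtx': array([[449.07998502,   0.        , 328.59093965],
       [  0.        , 449.07998502, 194.95121038],
       [  0.        ,   0.        ,   1.        ]]), 'k1': 0.021396768331196112, 'R': array([[ 0.98760364, -0.15574546,  0.01955504],
       [-0.10251177, -0.73429615, -0.67104434],
       [ 0.1188713 ,  0.66072121, -0.7411593 ]]), 't': array([-527.1912565 ,  176.42233885,  834.32498886])}
0.1 [164.59940848 550.2566891  255.20505865] [[-9.58017082e-01  2.86709687e-01 -9.09019887e-04]
 [ 2.86710954e-01  9.58015181e-01 -1.93439471e-03]
 [ 3.16245150e-04 -2.11380913e-03 -9.99997716e-01]] 25.0
```

View pics/scene0.png

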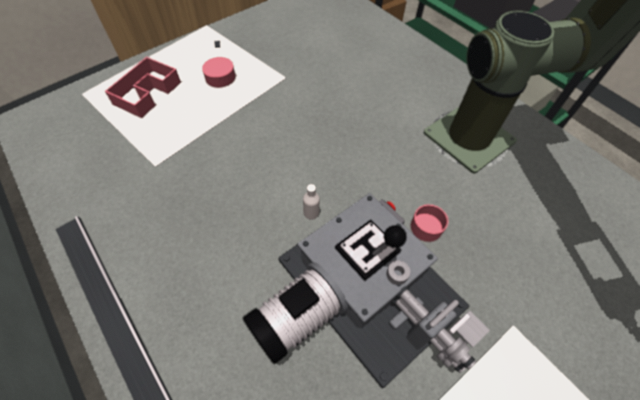

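View pics/side0.png

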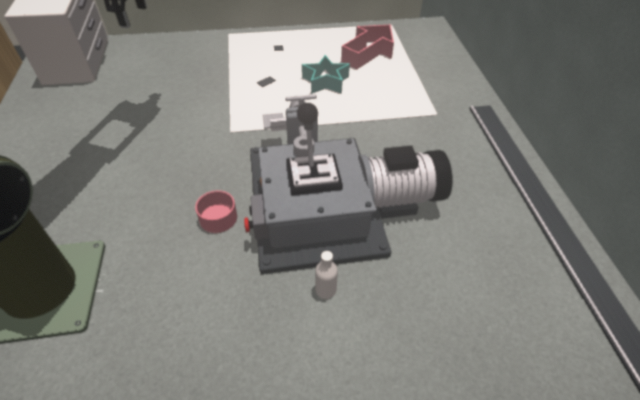

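Scene: gate plate at about (368,247), knob at (395,236), bottle (311,203), shell (430,222), roll (399,270). Side: gate (315,172), knob (307,115), which is near-left of the gate, so probably second gear.

```bash
cat > h.py <<'E'
from plant import ctrl,sensors,optics
import cv2,numpy as np
def rays(n,uv):
    p=optics.camera_params(n); uv=np.asarray(uv,float).reshape(-1,1,2)
    x=cv2.undistortPoints(uv,p["mtx"],np.array([p["k1"],0,0,0,0.]))[:,0]
    R,t=p["R"],p["t"]; return -R.T@t, x, R, t
def onplane(n,uv,z):
    c,x,R,t=rays(n,uv); d=np.c_[x,np.ones(len(x))]@R
    return c+d*((z-c[2])/d[:,2])[:,None]
def cloud(n,uv,dep):
    c,x,R,t=rays(n,uv); return (np.c_[x,np.ones(len(x))]*dep[:,None]-t)@R
E
python3 - <<'E'
from h import *
for n,gc,kc in(("scene",(368,247),(395,236)),("side",(315,172),(307,115))):
    f=np.load(n+"0.npz"); im,d=f["im"],f["d"]
    g=im.min(2)>165; 
    w=np.zeros_like(g); w[gc[1]-35:gc[1]+35,gc[0]-40:gc[0]+40]=1
    g&=w
    k,lab,st,_=cv2.connectedComponentsWithStats(g.astype(np.uint8)); print(n,st[1:].tolist())
    i=1+st[1:,4].argmax(); v,u=np.nonzero(lab==i)
    P=onplane(n,np.c_[u,v],133)[:,:2].astype(np.float32)
    r=cv2.minAreaRect(P); print("plate",r,P.mean(0))
    v,u=np.mgrid[kc[1]-22:kc[1]+22,kc[0]-22:kc[0]+22].reshape(2,-1)
    C=cloud(n,np.c_[u,v],d[v,u].astype(float)); 
    m=(C[:,2]>195)&(C[:,2]<270)&(d[v,u]>0)&(im[v,u].max(1)<70); print("knob pix",m.sum(),"cen px",u[m].mean(),v[m].mean(),"surf",C[m].mean(0),C[m].min(0),C[m].max(0))
    A=np.c_[2*C[m],np.ones(m.sum())]; s=np.linalg.lstsq(A,(C[m]**2).sum(1),rcond=None)[0]
    print("sphere",s[:3],np.sqrt(s[3]+s[:3]@s[:3]))
a=[];
s=cv2.resize(np.load("scene0.npz")["im"][190:300,320:460],None,fx=4,fy=4,interpolation=2)
q=cv2.resize(np.load("side0.npz")["im"][90:200,260:350],None,fx=4,fy=4,interpolation=2)
o=np.hstack([s,q])[:,:,::-1]; o=cv2.resize(o,(800,int(o.shape[0]*800/o.shape[1]))); cv2.imwrite("pics/crop.png",o)
E
```

```text
scene [[343, 225, 41, 45, 731], [390, 262, 18, 18, 136], [365, 270, 2, 2, 3]]
plate ((521.6643676757812, 117.15312194824219), (83.12042236328125, 73.3892822265625), 1.5937457084655762) [527.4097  112.98312]
knob pix 401 cen px 394.5935162094763 236.33167082294264 surf [521.41855761 162.32512101 245.7984716 ] [500.81968421 141.59361184 195.74949818] [535.46780914 178.55903204 254.32715607]
sphere [513.63028078 158.75627872 230.39002642] 22.862848293103823
side [[301, 137, 3, 1, 3], [295, 138, 5, 9, 17], [291, 155, 46, 30, 642]]
plate ((519.3250732421875, 116.31552124023438), (83.34044647216797, 74.65252685546875), 0.8624924421310425) [520.808    110.929276]
knob pix 2 cen px 309.5 121.5 surf [516.37354028 141.73677557 228.63991017] [513.45993623 140.27259026 226.02750645] [519.28714432 143.20096087 231.2523139 ]
sphere [307.32436122 111.2062865  -21.62340904] 327.54061816727943
```

View pics/crop.png

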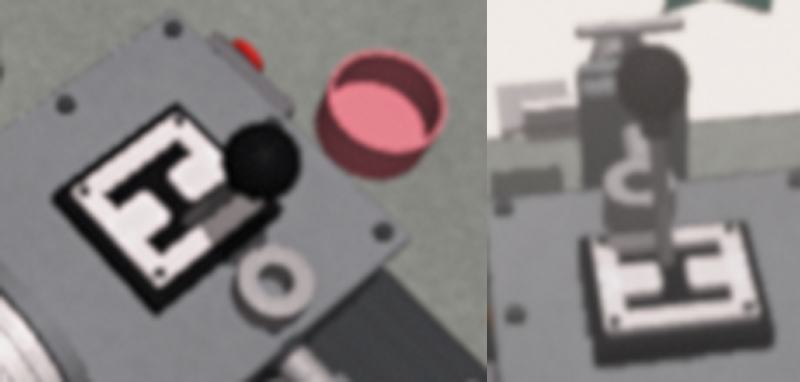

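Plate confirmed by both views: centre about (520.5, 116.7), 83×74 mm, yaw about 0.02. Now the knob, by ray triangulation.

```bash
cat >> h.py <<'E'
G=np.array([520.5,116.7,130.]); YAW=0.02
M=cv2.Rodrigues(np.array([0,0,YAW]))[0]
def lever(c):
    v=M.T@(np.asarray(c)-(G-[0,0,85])); return np.arcsin(v[0]/np.linalg.norm(v)),np.arctan2(-v[1],v[2]),np.linalg.norm(v)
def knobpos(a,b): return G-[0,0,85]+M@(195*np.array([np.sin(a),-np.cos(a)*np.sin(b),np.cos(a)*np.cos(b)]))
def look(save=None):
    L=[]
    for n,hi in(("scene",50),("side",100)):
        im,d=optics.grab_frame(n)
        v,u=np.mgrid[60:300,240:460].reshape(2,-1); dd=d[v,u].astype(float)
        C=cloud(n,np.c_[u,v],dd)
        m=(dd>0)&(C[:,2]>212)&(C[:,2]<262)&(np.hypot(C[:,0]-G[0],C[:,1]-G[1])<110)&(im[v,u].max(1)<hi)
        if m.sum()<30: print(n,"few",m.sum()); continue
        msk=np.zeros(d.shape,np.uint8); msk[v[m],u[m]]=255
        msk=cv2.morphologyEx(msk,cv2.MORPH_OPEN,np.ones((5,5)))
        cs=cv2.findContours(msk,0,2)[0]
        if not cs: continue
        (x,y),r=cv2.minEnclosingCircle(max(cs,key=cv2.contourArea))
        c,_,_,_=rays(n,[(x,y)]); p=onplane(n,[(x,y)],235)[0]; L.append((c,p-c)); print(n,"px",round(x,1),round(y,1),"r",round(r,1),"on235",p.round(1))
    if len(L)==2:
        (c1,d1),(c2,d2)=L; s=np.linalg.lstsq(np.c_[d1,-d2],c2-c1,rcond=None)[0]
        p,q=c1+s[0]*d1,c2+s[1]*d2; k=(p+q)/2; print("knob",k.round(1),"gap",np.linalg.norm(p-q).round(1),"a,b,len",np.round(lever(k),3))
    if save:
        im,_=optics.grab_frame("scene"); sd,_=optics.grab_frame("side")
        cv2.imwrite(f"pics/{save}.png",cv2.resize(np.hstack([im[150:310,300:460],sd[60:220,240:400]]),None,fx=2.5,fy=2.5,interpolation=2)[:,:,::-1])
E
python3 - <<'E'
from h import *
ctrl.gripper_to(0)
look(); print(ctrl.tcp_to_tips, sensors.read_state()["grip_width"])
print(knobpos(-.286,-.2),knobpos(0,-.2))
E
```

```text
scene px 394.9 236.5 r 11.3 on235 [515.8 160.2 235. ]
side px 306.5 115.0 r 12.3 on235 [512.4 153.2 235. ]
knob [513.2 159.  230.3] gap 0.3 a,b,len [-3.40000e-02 -2.25000e-01  1.90242e+02]
25.0 -0.04395142972837632
[464.75490457 152.75926423 228.34997627] [519.72524126 155.43277166 236.11298268]
```

```bash
cat >> h.py <<'E'
RT=M@np.diag([-1.,1.,-1.])
def mpt(x,y,z): # machine xy offset from gate, TCP z world
    p=G+M@np.array([x,y,0.]); return np.array([p[0],p[1],z])
def st(tag=""):
    s=sensors.read_state(); print(tag,"t",round(s["t"],2),"tcp_m",(M.T@(s["eef_pos"]-G)).round(1),"F",np.round(s["force"],1))
E
python3 - <<'E'
from h import *
s=sensors.read_state(); ctrl.move_l(s["eef_pos"]+[0,0,90],vel=200)
ctrl.move_ptp(mpt(-75,40,340),RT); st()
ctrl.move_l(mpt(-75,40,250),vel=120); st("down")
r=ctrl.move_l(mpt(-31,40,250),vel=40,threshold=15); st(f"push {r}")
ctrl.move_l(mpt(-60,40,250),vel=100)
look("p1")
E
```

```text
t 3.33 tcp_m [-75.2  40.6 209.8] F [0.6 1.1 0.4]
down t 4.23 tcp_m [-74.4  40.2 120.8] F [0.3 0.6 0.2]
push False t 5.48 tcp_m [-31.5  40.1 120. ] F [-3.5  0.3  3.2]
scene px 394.4 236.5 r 11.5 on235 [516.3 159.7 235. ]
side px 307.0 115.5 r 11.9 on235 [513.1 151.6 235. ]
knob [513.8 158.4 229.8] gap 0.2 a,b,len [-3.10000e-02 -2.23000e-01  1.89548e+02]
```

View pics/p1.png

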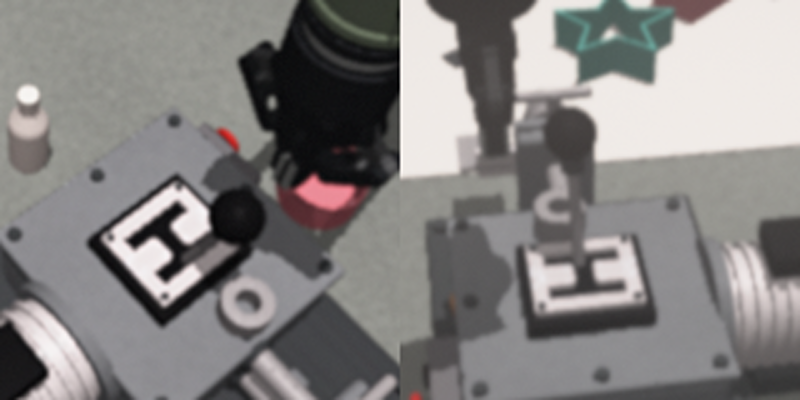

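```bash
python3 - <<'E'
from h import *
ctrl.move_l(mpt(-60,40,320),vel=200)
ctrl.move_l(mpt(-2,105,320),vel=200); ctrl.move_l(mpt(-2,105,250),vel=150); st()
r=ctrl.move_l(mpt(-2,72,250),vel=40,threshold=10); st(f"a {r}")
if not r:
    r=ctrl.move_l(mpt(-2,50,250),vel=40,threshold=10); st(f"b {r}")
    if not r:
        r=ctrl.move_l(mpt(-2,20,250),vel=40,threshold=10); st(f"c {r}")
look("p2")
E
```

```text
t 7.83 tcp_m [ -1.9 104.7 120.7] F [ 0.1 -0.6  1. ]
a False t 8.8 tcp_m [ -1.8  72.5 120.4] F [-1.1  3.7  2.6]
b False t 9.5 tcp_m [ -2.1  49.5 119.6] F [0.8 2.2 1.3]
c False t 10.4 tcp_m [ -2.1  19.8 119.8] F [-0.8  1.5  1.7]
scene px 371.5 215.5 r 10.7 on235 [519.4 104.6 235. ]
side px 308.5 129.0 r 14.7 on235 [511.  113.2 235. ]
knob [515.  106.7 237.2] gap 10.5 a,b,len [-2.90000e-02  5.20000e-02  1.92537e+02]
```

The lever is crossing freely, with forces of about 2–4 N. Continuing to the right.

```bash
python3 - <<'E'
from h import *
r=ctrl.move_l(mpt(-2,-3,250),vel=40,threshold=12); st(f"a {r}")
if not r: r=ctrl.move_l(mpt(-2,-9,250),vel=20,threshold=8); st(f"b {r}")
ctrl.move_l(mpt(-2,40,250),vel=150); ctrl.move_l(mpt(-2,60,320),vel=200); ctrl.move_l(mpt(-75,0,320),vel=200)
st(); look("p3")
E
```

```text
a False t 11.32 tcp_m [ -2.2  -3.3 119.8] F [ 0.2  1.8 -1.1]
b False t 11.78 tcp_m [ -2.   -9.1 120. ] F [-0.3  1.8 -1.9]
 t 13.39 tcp_m [-7.500e+01 -1.000e-01  1.892e+02] F [0.4 0.  0.3]
scene px 362.6 205.4 r 11.2 on235 [517.8  79.2 235. ]
side px 314.2 141.7 r 11.5 on235 [516.4  78.2 235. ]
knob [516.9  78.9 234.1] gap 0.9 a,b,len [-2.3000e-02  1.9700e-01  1.9283e+02]
```

View pics/p3.png

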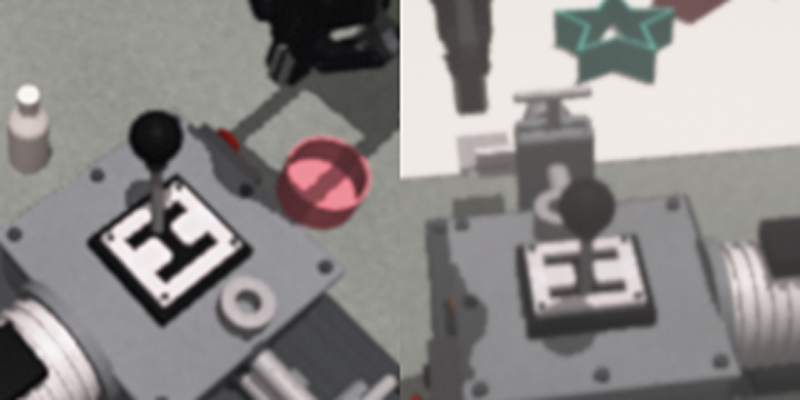

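The knob is now at b≈0.20, a≈-0.02: neutral on the right, with the rod at the right-hand end of the cross slot. Next I push forward from behind.

```bash
python3 - <<'E'
from h import *
ctrl.move_l(mpt(-75,-38,320),vel=200); ctrl.move_l(mpt(-75,-38,243),vel=150); st()
r=False
for x in(-30,-15,0,12,20,24,27,30):
    r=ctrl.move_l(mpt(x,-38,243),vel=40 if x<15 else 20,threshold=12); st(f"{x} {r}")
    if r: break
look()
E
```

```text
t 14.6 tcp_m [-74.5 -37.6 113.6] F [ 0.2 -0.7 -0.3]
-30 False t 15.88 tcp_m [-30.4 -38.  113. ] F [-3.1 -0.4  2.3]
-15 False t 16.4 tcp_m [-14.6 -38.  112.9] F [-2.7 -1.4  2.1]
0 False t 16.93 tcp_m [ 1.000e-01 -3.800e+01  1.126e+02] F [-2.9 -0.1 -0.1]
12 False t 17.38 tcp_m [ 11.9 -37.9 112.4] F [-2.6  0.6 -1.3]
20 False t 17.93 tcp_m [ 20.1 -38.  113. ] F [-3.   1.7 -2.7]
24 False t 18.27 tcp_m [ 24.2 -38.  113. ] F [-3.   1.4 -2.3]
27 False t 18.57 tcp_m [ 27.  -38.  112.9] F [-5.1  1.4 -2.4]
30 False t 18.88 tcp_m [ 29.3 -37.9 112.5] F [-5.6  0.8 -2.3]
scene px 340.9 223.8 r 13.9 on235 [573.5  84.2 235. ]
side px 342.6 142.0 r 15.9 on235 [564.8  70.9 235. ]
knob [568.3  81.  225.3] gap 2.6 a,b,len [  0.25    0.201 189.939]
```

```bash
python3 - <<'E'
from h import *
for x in(32,34,36):
    r=ctrl.move_l(mpt(x,-38,243),vel=10,threshold=10); st(f"{x} {r}")
    if r or abs(sensors.read_state()["force"][0])>14: break
ctrl.move_l(mpt(-30,-38,243),vel=150); ctrl.move_l(mpt(-80,-38,330),vel=200); ctrl.move_l(mpt(-110,60,330),vel=200); st(); look("p4")
E
```

```text
32 False t 19.32 tcp_m [ 30.7 -37.9 112.2] F [-7.2  0.9 -2.5]
34 False t 19.68 tcp_m [ 32.1 -37.8 111.9] F [-8.1  0.9 -2.9]
36 False t 20.02 tcp_m [ 33.6 -37.8 111.6] F [-8.7  1.1 -2.9]
 t 21.93 tcp_m [-110.    59.6  198.9] F [0.6 0.2 0.5]
scene px 336.9 226.0 r 10.7 on235 [581.8  83.3 235. ]
side px 348.1 141.9 r 11.0 on235 [574.3  70.  235. ]
knob [577.4  80.  225.7] gap 1.5 a,b,len [  0.295   0.206 192.935]
```

View pics/p4.png

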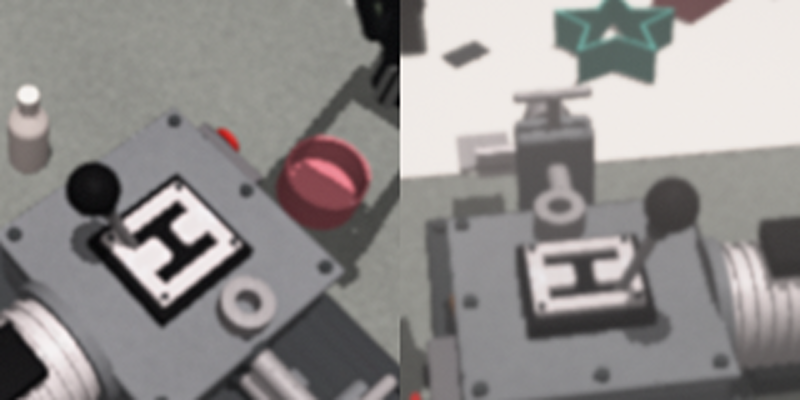

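The lever stands fully forward in the far right slot (a≈0.29, b≈0.21). The bottle, shell and roll are at the same pixels as before.

```bash
python3 -c "
from plant import ctrl
print(ctrl.finish_job())"
```

```text
the job is handed in; nothing more can be done
None
```

I pushed the lever through neutral into third and handed the job in at about 22 s of 48; the last pictures show it fully home (measured tilt about 0.29 rad forward, 0.21 right) with the robot clear and the bottle, shell and roll unmoved, but the hand-in call returned no verdict.

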